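# Tip the milling balls out over the ledge

## Robot

A 7-joint arm with a two-finger parallel gripper is mounted at the origin on the work surface. World frame = base frame: x ahead of the robot, y to its left, z up, the work surface at z = 0. Lengths are in m, angles in degrees, forces in N, time in s.
With the tool pointing down it reaches from about 0.425 to 0.875 m from the base axis. Payload 4.7 kg.
Tool frame: the origin (TCP) lies at the very end of the fingers, on their centre line; the grasp point (between the pads) lies env.grip_point_offset behind it (env.grip_point_offset is the distance from the TCP to the grasp point, in m); z points along the fingers, y is the direction in which the jaws open and shut (so a half turn about z gives the same grasp; the last joint's range is limited). The gripper opens to 87 mm and grips with 3 to 60 N. Pads are 19 mm wide; open, the fingers measure 117 mm over their backs; the gripper's body (75 mm by 190 mm) begins 51 mm behind the grasp point.
Start: joints at [75.35, 18.392, -4.016, 83.108, 1.295, 78.541, -3.26], TCP at [0.173, -0.627, 0.223] pointing down, gripper open.
Joint ranges: [-163.93, 163.93], [-17.29, 119.83], [-79.2, 71.16], [3.27, 140.29], [-89.18, 269.18], [5.43, 117.66], [-154.24, 154.24]. Speed limits (degrees/s): [147.25, 147.25, 180, 180, 180, 180, 180].

## Interface

Orientations are given as [roll, pitch, yaw] about the fixed x, y, z axes, in that order (R = Rz(yaw) Ry(pitch) Rx(roll)).
In Python, from cell import env gives the robot as it stands.
- The arm moves only by the tool send_rows, never from a script. Its argument "plan" is a list of rows, each a list of 7 numbers: the finger opening in mm, from 0 to 87, then the shift along the tool's x, y, z in mm, then the turn, a rotation vector about the tool's x, y, z in rad. A call has 1 to 12 rows; each row shifts and turns the commanded pose from where the row before left it, along the tool's axes as they then stand; what a row does not reach is not made up. A row lasts 1/10 s, in which the tool goes at most 50 mm and 8.59 degrees, less where a joint would pass 70% of its speed; a pose out of reach is approached as far as the arm can. A call is refused whole if a number of a shift passes 50 or a number of a turn 0.15, either way. A call with a gripper value outside its range is refused whole. The fingers move at their own pace and stop on an object; "grip_force" is the grip in N (left out, the last holds). Time passes only in rows, so rows that do not move let the fingers close. It gives the time, the measured TCP pose, the force and the opening at its end, in the units of the state.
- env.get_obs(): the state, without advancing time (a new reading comes with each control period).
- env.read_camera(name): name is "scene" or "top"; returns the picture (420x560x3 uint8, red, green, blue); there is no depth.
- env.get_calibration(name): a dict with "fx", "fy", "cx", "cy" (pixels), "extrinsics" (4x4, takes a point from camera to world coordinates). Camera axes: x right, y down, z forward; pixel columns grow to the right and rows downward; lengths in m; the calibration is good to about 2 mm. A picture is of the moment at which its call begins. get_calibration takes no time and is no camera call.
- env.sign_off(): hands the job in, once; it reports no verdict.
Trained networks look in the newest picture that a camera, given by its name, has taken for a name from the list of things; names that differ only in an ending like _2 or _b are one class to them, and where a whole thing is asked for, a point or a joint stands for the part that bears it (a point fixed in the world has none). Each returns a list of dicts, best first, with "confidence" (0 to 1); they miss things now and then, are a little off and sometimes report something else, mostly with a low value. They report only what shows in the picture. A call takes as long as a camera call.
- env.regions_of(camera, query): "region" (420x560 bool, what is visible of it) and "rect" ([left, top, right, bottom] in pixels, round what is visible of it).
The state is a dict: "time_s": time; "qpos": joint angles; "joint_velocities": joint speeds; "effort": joint torques, N m; "tool_pos": TCP position; "tool_rot": TCP orientation; "force": force on the tool from outside, world axes, zero at the start; "wrist_torque": the same for the moment, N m; "grip_width": finger opening in m.
Only numpy, scipy, OpenCV 4.12 (cv2) and the standard library are available. Lean on these libraries where they do the work, as an engineer would, in place of code of your own. Each camera call takes 0.05 s, during which the arm holds its last target. There are 200 camera calls.

## Task

Empty the tall blue canister of its three white milling balls into the steel catch tray. It is too tall to tip in one go: first lean it, mouth up, across the orange ledge with its foot on the robot's side and its mouth towards the tray and let go of it, then take it again low down, in its lower half near the foot, and finish the tip over the ledge until all three balls have rolled into the tray. Finally leave the empty canister leaning on the ledge as before, mouth up, and do not disturb the other things on the bench.

Things in the scene. Friction and masses are not known exactly. Their poses are not given: they have to be found in the camera images.
- canister: Tall open-topped square canister of blue plastic with white bands, 56 x 56 mm outside, 190 mm tall, walls and floor 4 mm, about 180 g; it starts upright and holds three balls. Origin: centre of its underside; z runs from the foot to the mouth; x and y are square to its sides (all four sides are alike).
- mouth (a point): Centre of the canister's open mouth, 190 mm from its underside.
- ball0: White ceramic milling ball, 34 mm in diameter, about 60 g. Origin at its centre. Starts in the canister.
- ball1: As ball0.
- ball2: As ball0.
- stand: Fixed tipping stand: rubber foot pad, wall with orange ledge, steel tray. Origin on the table under the middle of the ledge; x points from the ledge to the tray (away from the robot, within about 0.3 rad), y along the ledge, z up. The wall below the ledge is 12 mm thick and 130 mm long.
- ledge (a point): Top middle of the orange ledge, 80 mm above the table: a round bar of radius 6 mm along the stand's y, its axis 74 mm above the table. Two orange cheeks, 84 mm apart, 16 mm thick along x and 10 mm along y, stand 12 mm higher than the ledge. Axes as the stand's.
- pad (a point): Middle of the top of the black rubber foot pad, 3 mm above the table, 110 mm before the ledge; the pad is 160 mm (x) by 130 mm (y). A canister leaned at 50 degrees from upright has its lower edge on the pad 94 mm before the ledge and crosses the ledge 118 mm up its side; friction keeps it from sliding. Axes as the stand's.
- tray (a point): Centre of the inner floor of the open steel tray, 102 mm beyond the ledge and 5 mm above the table. The tray is 190 mm (x) by 200 mm (y) outside, walls 5 mm thick and 50 mm high. Axes as the stand's.
- reagent: Bystander: closed amber bottle, 66 mm wide, 190 mm tall. Origin: centre of the underside. It and the canister may have swapped sides.
- jar: Bystander: white jar with blue cap, 72 mm wide, 90 mm tall. Origin: centre of the underside.
- beaker: Bystander: glass beaker, 72 mm wide, 95 mm tall. Origin: centre of the underside.
- dish: Bystander: flat glass dish, 100 mm wide, 18 mm tall. Origin: centre of the underside.
- driver: Bystander: black screwdriver lying on the table, 190 mm long along its x. Origin: centre of the underside.

How it is judged:
By the outcome, as a careful person would: the job done as asked, in the order asked, and still so for the second after the job is handed in, with the robot touching nothing.
It also fails if it takes over 61 s, if anything falls off the work surface, if the arm or the gripper's body presses on something with over 40 N, if the wrist force passes 120 N, or if a joint passes its speed limit or range.

## Working session

There is one attempt and no reset: what is moved stays moved. The work goes in short steps, Python scripts to look and compute and a tool call to move; the robot and the scene stay as the last step left them, time stands still between calls to the robot, and variables do not carry over. Pictures are saved under pics/ and viewed, about 8 in all and at most 12, crops included, and the job is handed in when it is done.

Besides the shell and the picture viewer there is one more tool, called after "Emit:" in YAML: its name, and indented under it one key for each argument. send_rows: Moves the arm, as the interface text tells. Its arguments: {"type":"object","properties":{"plan":{"type":"array"},"grip_force":{"type":"number"}},"required":["plan"]}

```bash
ls; mkdir -p pics
python3 - <<'E'
from cell import env
import cv2, numpy as np
o=env.get_obs(); print({k:np.round(v,3) for k,v in o.items()}); print(env.grip_point_offset)
ims=[]
for n in("scene","top"):
    im=env.read_camera(n); ims.append(im[:,:,::-1]); c=env.get_calibration(n); print(n,c["fx"],c["cx"],c["cy"],np.round(c["extrinsics"],3).tolist())
    for q in("canister","reagent","stand","ledge","tray","pad","jar","beaker","dish","driver"):
        try: r=env.regions_of(n,q)
        except Exception as e: print(q,e); continue
        print(n,q,[(round(x["confidence"],2),list(map(int,x["rect"]))) for x in r[:2]])
    cv2.imwrite(f"pics/{n}0.png",ims[-1])
E
```

```text
pics
{'time_s': np.float64(0.0), 'qpos': array([75.35 , 18.438, -4.018, 83.174,  1.293, 78.538, -3.26 ]), 'joint_velocities': array([ 0.035,  0.024,  0.045, -0.029, -0.091,  0.049,  0.059]), 'effort': array([-1.0000e-03, -4.9128e+01, -4.0400e-01, -3.1253e+01, -6.4000e-02,
        4.4000e-02,  0.0000e+00]), 'tool_pos': array([ 0.173, -0.626,  0.221]), 'tool_rot': array([-1.79895e+02,  3.00000e-03,  1.54620e+01]), 'force': array([-0.056,  0.509,  0.884]), 'wrist_torque': array([-0.025, -0.017, -0.008]), 'grip_width': np.float64(0.087)}
0.0187
scene 537.2065951558902 282.5951176985267 203.4820314546801 [[-0.182, 0.749, -0.637, 1.575], [0.983, 0.127, -0.131, 0.19], [-0.017, -0.651, -0.759, 1.374], [0.0, 0.0, 0.0, 1.0]]
scene canister [(0.92, [190, 170, 223, 225])]
scene reagent [(0.67, [365, 192, 391, 243])]
scene stand [(0.73, [274, 209, 342, 309])]
scene ledge [(0.82, [274, 206, 348, 314]), (0.45, [188, 169, 223, 223])]
scene tray [(0.96, [272, 206, 344, 313]), (0.48, [149, 162, 176, 184])]
scene pad [(0.82, [267, 205, 347, 313])]
scene jar [(0.72, [398, 263, 423, 301])]
scene beaker [(0.92, [153, 225, 180, 258]), (0.71, [148, 162, 175, 182])]
scene dish [(0.8, [150, 164, 177, 183])]
scene driver [(0.53, [399, 212, 456, 219])]
top 529.8859081202924 287.379146105931 209.99739889077378 [[0.03, -0.996, 0.079, 0.415], [-1.0, -0.03, 0.002, 0.001], [0.0, -0.079, -0.997, 1.709], [0.0, 0.0, 0.0, 1.0]]
top canister [(0.58, [428, 257, 459, 292])]
top reagent [(0.73, [189, 209, 215, 229]), (0.15, [227, 118, 303, 252])]
top stand [(0.9, [223, 117, 303, 250])]
top ledge [(0.73, [227, 124, 302, 252])]
top tray [(0.7, [227, 118, 304, 250])]
top pad [(0.63, [226, 124, 304, 252])]
top jar [(0.89, [158, 149, 185, 178]), (0.2, [188, 210, 215, 229])]
top beaker [(0.78, [391, 158, 421, 187]), (0.26, [189, 209, 214, 229])]
top dish [(0.71, [427, 257, 458, 290])]
top driver [(0.63, [189, 211, 214, 227]), (0.57, [147, 244, 182, 252])]
```

Run:
```python
import cv2
a=cv2.imread("pics/top0.png")[100:310,120:480]; cv2.imwrite("pics/t1.png",cv2.resize(a,None,fx=2.2,fy=2.2,interpolation=3))
a=cv2.imread("pics/scene0.png")[130:340,130:480]; cv2.imwrite("pics/s1.png",cv2.resize(a,None,fx=2.2,fy=2.2,interpolation=3))
```

```text
(no output)
```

View pics/t1.png

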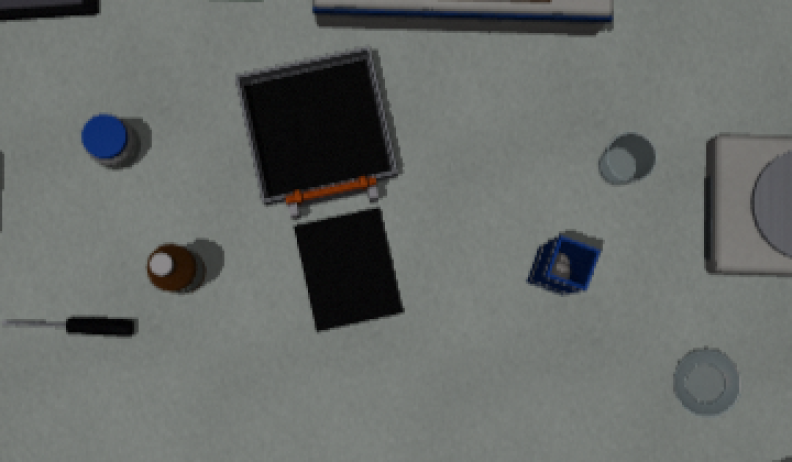

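View pics/s1.png

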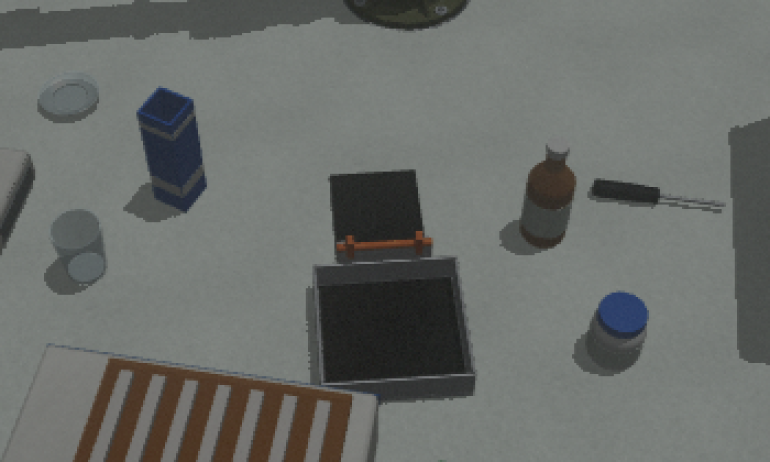

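```bash
cat > h.py <<'E'
import cv2, numpy as np
from cell import env
from scipy.optimize import minimize, least_squares
def proj(n,P):
    c=env.get_calibration(n); E=np.linalg.inv(c["extrinsics"]); p=np.asarray(P)@E[:3,:3].T+E[:3,3]
    return np.c_[c["fx"]*p[:,0]/p[:,2]+c["cx"], c["fy"]*p[:,1]/p[:,2]+c["cy"]]
def ray(n,uv,z):
    c=env.get_calibration(n); E=np.array(c["extrinsics"]); d=E[:3,:3]@[(uv[0]-c["cx"])/c["fx"],(uv[1]-c["cy"])/c["fy"],1]
    return E[:3,3]+d*(z-E[2,3])/d[2]
def hullmask(p,S=4):
    m=np.zeros((420*S,560*S),np.uint8); cv2.fillConvexPoly(m,cv2.convexHull(np.int32((p+.5)*S)),1); return m
def bluehull(im,box):
    h=cv2.cvtColor(im,cv2.COLOR_RGB2HSV); m=((h[...,0]>105)&(h[...,0]<130)&(h[...,1]>110)&(h[...,2]>25))
    k=np.zeros_like(m); k[box[1]:box[3],box[0]:box[2]]=1; ys,xs=np.nonzero(m&k)
    return np.c_[xs,ys].astype(float)
E
python3 - <<'E'
from h import *
T=cv2.imread("pics/top0.png")[:,:,::-1].copy(); S=cv2.imread("pics/scene0.png")[:,:,::-1].copy()
pts={"top":bluehull(T,(350,195,405,240)),"scene":bluehull(S,(180,160,230,235))}
sq=lambda p:np.vstack([p+[a,b] for a in(-.5,.5) for b in(-.5,.5)])
M={n:hullmask(sq(p)) for n,p in pts.items()}
def box(q):
    c,s=np.cos(q[2]),np.sin(q[2]); b=[(x,y,z) for x in(-.028,.028) for y in(-.028,.028) for z in(0,.19)]
    return np.array([[q[0]+c*x-s*y,q[1]+s*x+c*y,z] for x,y,z in b])
def cost(q): 
    t=0
    for n in M:
        m=hullmask(proj(n,box(q))); t+=1-(m&M[n]).sum()/(m|M[n]).sum()
    return t
x0=ray("top",(377,220),.19)[:2]; print("mouth guess",x0)
best=min((minimize(cost,[*x0,y],method="Nelder-Mead",options=dict(initial_simplex=[[*x0,y],[x0[0]+.02,x0[1],y],[x0[0],x0[1]+.02,y],[*x0,y+.2]])) for y in np.radians([-30,0,30])),key=lambda r:r.fun)
print("canister",best.x[:2],np.degrees(best.x[2]),best.fun)
crop=lambda u,v:(u/2.2+120,v/2.2+100)
pad=[ray("top",crop(*p),.003)[:2] for p in[(294,226),(380,209),(403,312),(318,330)]]
h=cv2.cvtColor(T,cv2.COLOR_RGB2HSV); o=(h[...,0]<14)&(h[...,1]>170)&(h[...,2]>70); o[:170]=0;o[205:]=0;o[:,:240]=0;o[:,300:]=0
ys,xs=np.nonzero(o); pc=np.c_[xs,ys].astype(np.float32); print("orange",len(xs),xs.min(),xs.max()); 
ll=np.array([ray("top",p,.08)[:2] for p in pc]); print("ledge mid",ll.mean(0),(ll[ll[:,1].argmax()]-ll[ll[:,1].argmin()]))
pm=[( -.03,.065),(-.03,-.065),(-.19,-.065),(-.19,.065)]
tr=[ray("top",crop(*p),.05)[:2] for p in[(238,75),(374,48),(400,173),(264,204)]]
tm=[(.197,.1),(.197,-.1),(.007,-.1),(.007,.1)]
def res(q,obs,mod):
    c,s=np.cos(q[2]),np.sin(q[2]); return (np.array(mod)@[[c,s],[-s,c]]+q[:2]-obs).ravel()
for nm,a,b in(("pad",pad,pm),("tray",tr,tm),("both",pad+tr,pm+tm)):
    r=least_squares(res,[.5,.05,.2],args=(np.array(a),b)); print(nm,r.x[:2],np.degrees(r.x[2]),np.round(r.fun*1000,1))
for n,q,p in (("reagent",(crop(162,265)),.19),("jar",crop(105,137),.09),("beaker",crop(628,158),.095)): print(n,ray("top",q,p))
E
```

```text
mouth guess [ 0.51431331 -0.25352969]
canister [ 0.51818919 -0.26436655] 72.73942455298823 0.6039255157703228
orange 140 250 290
ledge mid [0.61693371 0.06157831] [-0.02244259  0.12310901]
pad [0.61614526 0.05905775] 14.081820968907289 [ 0.9  0.1  3.6 -0.4 -1.4 -1.3 -3.1  1.6]
tray [0.61430377 0.05668862] 13.656184292413501 [-0.3  0.3  1.4  1.  -2.2 -1.2  1.1 -0.1]
both [0.61532308 0.05747394] 13.618197618389102 [ 0.5 -1.1  2.2 -1.9 -3.1 -1.5 -3.7  1.6  0.8  0.9  2.4  1.6 -1.3 -0.4
  2.2  0.7]
reagent [0.49702242 0.27260012 0.19      ]
jar [0.67967886 0.37836398 0.09      ]
beaker [ 0.67145409 -0.35433541  0.095     ]
```

```bash
cat > fit.py <<'E'
from h import *
T=cv2.imread("pics/top0.png"); S=cv2.imread("pics/scene0.png")
def grow(im,rect):
    # canister pixels: blue hue by ratio
    f=im.astype(int); b,g,r=f[...,0],f[...,1],f[...,2]; m=(b>1.5*r+8)&(b>1.25*g)
    k=np.zeros_like(m);k[rect[1]:rect[3],rect[0]:rect[2]]=1;m&=k
    n,l,s,_=cv2.connectedComponentsWithStats(m.astype(np.uint8)); keep=np.isin(l,[i for i in range(1,n) if s[i,4]>=6])
    ys,xs=np.nonzero(keep); return np.c_[xs,ys].astype(float)
P={"top":grow(T,(350,195,410,240)),"scene":grow(S,(180,160,230,235))}
for n in P: print(n,len(P[n]),P[n].min(0),P[n].max(0))
sq=lambda p:np.vstack([p+[a,b] for a in(-.5,.5) for b in(-.5,.5)])
M={n:hullmask(sq(p)) for n,p in P.items()}
def box(q):
    c,s=np.cos(q[2]),np.sin(q[2]); b=[(x,y,z) for x in(-.028,.028) for y in(-.028,.028) for z in(0,.19)]
    return np.array([[q[0]+c*x-s*y,q[1]+s*x+c*y,z] for x,y,z in b])
def cost(q): 
    return sum(1-(m&M[n]).sum()/(m|M[n]).sum() for n in M for m in[hullmask(proj(n,box(q)))])
x0=np.array([.515,-.2545])
best=min((minimize(cost,[*x0,y],method="Nelder-Mead",options=dict(initial_simplex=[[*x0,y],[x0[0]+.02,x0[1],y],[x0[0],x0[1]+.02,y],[*x0,y+.2]])) for y in np.radians([-40,-20,0,20,40])),key=lambda r:r.fun)
print(best.x[:2],np.degrees(best.x[2]),best.fun)
o=[]
for n,im,r in(("top",T,(350,190,410,245)),("scene",S,(180,160,230,235))):
    c=cv2.resize(im[r[1]:r[3],r[0]:r[2]],None,fx=7,fy=7,interpolation=0)
    p=(proj(n,box(best.x))+.5-[r[0],r[1]])*7
    for i in range(8):
        for j in range(i): 
            if bin(i^j).count("1")==1: cv2.line(c,tuple(map(int,p[i])),tuple(map(int,p[j])),(0,255,255),1)
    o.append(cv2.copyMakeBorder(c,0,530-c.shape[0],0,0,0))
cv2.imwrite("pics/fit.png",np.hstack(o))
E
python3 fit.py
```

```text
top 468 [362. 207.] [392. 232.]
scene 91 [193. 170.] [216. 187.]
[ 0.51870227 -0.26582962] 72.51694152275346 0.8235119838756814
```

View pics/fit.png

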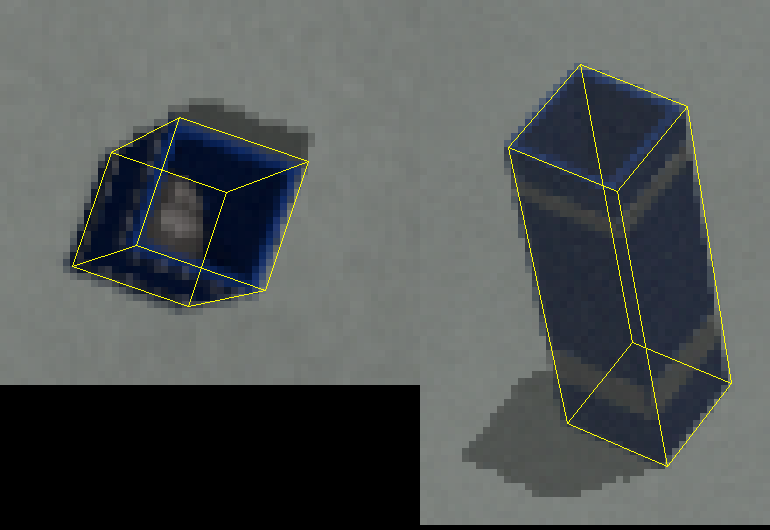

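```bash
cat >> h.py <<'E'
from scipy.spatial.transform import Rotation as Ro
ST=np.array([.615,.058]); SY=np.radians(13.8)
def pose(grasp,head,a,back=0):
    """TCP pose for a grasp point; head = heading of tool x (deg), a = tool z forward of down (deg)"""
    R=Ro.from_euler("z",head,degrees=True)*Ro.from_euler("x",180,degrees=True)*Ro.from_euler("y",a,degrees=True)
    return np.asarray(grasp)+R.apply([0,0,env.grip_point_offset-back]),R
def stand(x,y,z): return np.array([ST[0]+np.cos(SY)*x-np.sin(SY)*y,ST[1]+np.sin(SY)*x+np.cos(SY)*y,z])
def cur():
    o=env.get_obs(); return np.array(o["tool_pos"]),Ro.from_euler("xyz",o["tool_rot"],degrees=True),o
def rows(wps,g,step=35.,ang=.13,start=None):
    p,R=start or cur()[:2]
    for P,Q in wps:
        w=(R.inv()*Q).as_rotvec(); n=int(np.ceil(max(np.linalg.norm(P-p)*1000/step,np.linalg.norm(w)/ang,1)))
        out=[]
        for i in range(n):
            d=R.inv().apply((P-p)/(n-i))*1000; v=(R.inv()*Q).as_rotvec()/(n-i)
            r=[g,*np.round(d,0 if abs(d).max()>15 else 1),*np.round(v,3)]; out.append(r)
            p=p+R.apply(np.array(r[1:4])/1000); R=R*Ro.from_rotvec(r[4:])
        print(n,"rows:",str([[float(x) for x in r] for r in out]).replace(" ","").replace(".0,",",").replace(".0]","]"))
def show():
    p,R,o=cur(); print("t",round(o["time_s"],2),"tcp",np.round(p,4),"rot",np.round(o["tool_rot"],1),"grasp",np.round(p-R.apply([0,0,env.grip_point_offset]),4),"q",np.round(o["qpos"],1),"F",np.round(o["force"],1),"w",round(o["grip_width"],4))
E
python3 - <<'E'
from h import *
g=[.519,-.2665,.16]
rows([pose(g,-17.5,20,.13),pose(g,-17.5,20)],87,step=40)
E
```

```text
13 rows: [[87,31,-21,-3,-0.008,0.026,0.044],[87,30,-23,-3,-0.008,0.026,0.044],[87,29,-24,-2,-0.008,0.026,0.044],[87,28,-25,-2,-0.008,0.026,0.044],[87,26,-26,-1,-0.008,0.026,0.044],[87,25,-27,-0,-0.008,0.026,0.044],[87,24,-28,-0,-0.007,0.026,0.044],[87,23,-29,0,-0.007,0.026,0.044],[87,22,-31,1,-0.008,0.026,0.044],[87,20,-31,1,-0.007,0.026,0.043],[87,19,-32,1,-0.008,0.026,0.044],[87,17,-33,1,-0.007,0.027,0.043],[87,16,-34,2,-0.008,0.026,0.044]]
4 rows: [[87,-0,-0,32,0,0,-0],[87,-0,-0,33,0,0,-0],[87,-0,-0,32,0,0,-0],[87,-0,-0,33,0,0,-0]]
```

Emit:
send_rows:
  plan:
    - [87, 31, -21, -3, -0.008, 0.026, 0.044]
    - [87, 30, -23, -3, -0.008, 0.026, 0.044]
    - [87, 29, -24, -2, -0.008, 0.026, 0.044]
    - [87, 28, -25, -2, -0.008, 0.026, 0.044]
    - [87, 26, -26, -1, -0.008, 0.026, 0.044]
    - [87, 25, -27, 0, -0.008, 0.026, 0.044]
    - [87, 24, -28, 0, -0.007, 0.026, 0.044]
    - [87, 23, -29, 0, -0.007, 0.026, 0.044]
    - [87, 22, -31, 1, -0.008, 0.026, 0.044]
    - [87, 20, -31, 1, -0.007, 0.026, 0.043]
    - [87, 19, -32, 1, -0.008, 0.026, 0.044]
    - [87, 17, -33, 1, -0.007, 0.027, 0.043]
  grip_force: 20

```text
time_s: 2.3
tool_pos: [0.4595, -0.2828, 0.2621]
tool_rot: [179.6, -18.6, -15.0]
force: [0.0, -0.1, 0.4]
grip_width: 0.0869
```

Run:
```python
from h import *
show(); g=[.519,-.2665,.16]
rows([pose(g,-17.5,20,.13),pose(g,-17.5,20)],87,step=40)
```

```text
t 2.3 tcp [ 0.4595 -0.2828  0.2621] rot [179.6 -18.6 -15. ] grasp [ 0.4538 -0.2812  0.2799] q [ 57.9  -9.3 -22.8 109.9 -10.7  61.4 -66.5] F [ 0.  -0.1  0.4] w 0.0869
1 rows: [[87,15,-33,2,-0.007,0.024,0.042]]
4 rows: [[87,0,0,33,-0,0,-0],[87,0,0,32,-0,0,-0],[87,0,0,33,-0,0,-0],[87,0,0,32,-0,0,-0]]
```

Emit:
send_rows:
  plan:
    - [87, 15, -33, 2, -0.007, 0.024, 0.042]
    - [87, 0, 0, 0, 0, 0, 0]

```text
time_s: 2.5
tool_pos: [0.4847, -0.2504, 0.2653]
tool_rot: [-180.0, -20.0, -16.9]
force: [0.4, 0.7, 1.0]
grip_width: 0.0868
```

```bash
cat > v.py <<'E'
import sys
from h import *
# v.py name  x0 y0 x1 y1 (top)  x0 y0 x1 y1 (scene): side-by-side crops
a=list(map(int,sys.argv[2:])); o=[]
for n,r in(("top",a[:4]),("scene",a[4:])):
    c=env.read_camera(n)[r[1]:r[3],r[0]:r[2],::-1]; f=min(395/c.shape[1],500/c.shape[0]); o.append(cv2.resize(c,None,fx=f,fy=f,interpolation=3))
H=max(i.shape[0] for i in o); cv2.imwrite(f"pics/{sys.argv[1]}.png",np.hstack([cv2.copyMakeBorder(i,0,H-i.shape[0],0,0,0) for i in o])); show()
E
python3 v.py a1 330 170 450 290 160 110 260 240
python3 - <<'E'
from h import *
g=[.519,-.2665,.16]
rows([pose(g,-17.5,20)],87,step=40)
E
```

```text
t 2.6 tcp [ 0.4818 -0.2554  0.2646] rot [179.9 -19.9 -17.2] grasp [ 0.4757 -0.2535  0.2822] q [ 56.7 -10.1 -25.7 110.3 -10.2  59.7 -73. ] F [ 0.6 -0.4 -0.6] w 0.087
4 rows: [[87,0,-0,33,-0,0,0.001],[87,0,-0,32,-0,0.001,0.001],[87,0,-0,33,-0,0,0.001],[87,1,-1,32,-0,0.001,0.001]]
```

View pics/a1.png

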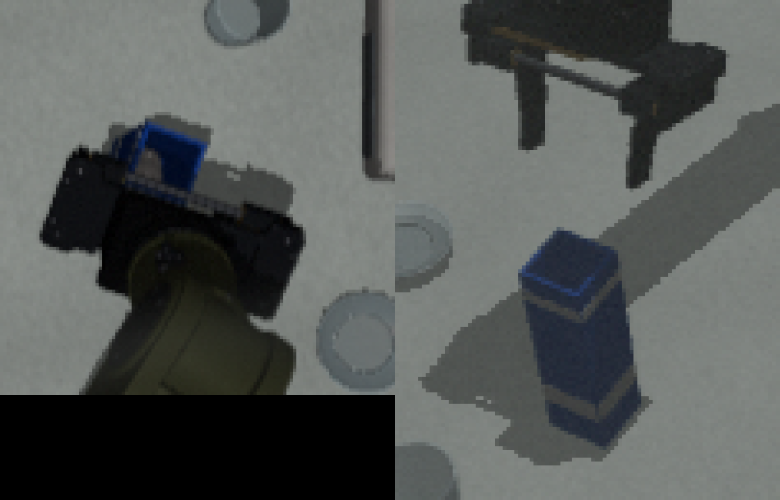

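The gripper sits behind and above the canister (top crop: mouth ~(170,155), jaws ~(60–300, 200)), square to it. I'll go in and close.

Emit:
send_rows:
  plan:
    - [87, 0, 0, 33, 0, 0, 0.001]
    - [87, 0, 0, 32, 0, 0.001, 0.001]
    - [87, 0, 0, 33, 0, 0, 0.001]
    - [87, 1, 0, 30, 0, 0.001, 0.001]
    - [50, 0, 0, 0, 0, 0, 0]
    - [50, 0, 0, 0, 0, 0, 0]
    - [50, 0, 0, 0, 0, 0, 0]
    - [50, 0, 0, 0, 0, 0, 0]
    - [50, 0, 0, 0, 0, 0, 0]
  grip_force: 25

```text
time_s: 3.5
tool_pos: [0.5247, -0.2698, 0.146]
tool_rot: [-180.0, -20.1, -17.6]
force: [-0.4, 1.4, 2.6]
grip_width: 0.0559
```

Run:
```python
from h import *
show()
```

```text
t 3.5 tcp [ 0.5247 -0.2698  0.146 ] rot [-180.   -20.1  -17.6] grasp [ 0.5185 -0.2678  0.1635] q [ 55.4   1.5 -29.  114.7  -3.4  44.2 -79.1] F [-0.4  1.4  2.6] w 0.0559
```

```bash
cat >> h.py <<'E'
def lean(s,p=0,th=50.,dz=0,dx=0):
    """grasp point on a canister leaning at th on the bar, s up its axis, p off axis towards its upper side (mm)"""
    t=np.radians(th); ax=np.array([np.sin(t),np.cos(t)]); n=np.array([-np.cos(t),np.sin(t)])
    # underside tangent to bar (0,74) r 6, lower edge at z=3
    q=np.array([0,74])+6*n; L=(q[1]-3)/ax[1]; e=q-L*ax; c=e+(28+p)*n+s*ax
    return stand((c[0]+dx)/1000,0,(c[1]+dz)/1000)
E
python3 - <<'E'
from h import *
p,R,o=cur(); up=(p+[0,0,.11],R)
print(lean(163.5))
h=pose(lean(163.5,dz=65),13.8,-30)
rows([up,h],50,step=35,ang=.09)
E
```

```text
[0.62791741 0.06117282 0.12954502]
4 rows: [[50,9,-0,-26,0,0,0],[50,10,-0,-26,0,0,0],[50,9,-0,-26,0,0,0],[50,10,-0,-25,0,0,0]]
12 rows: [[50,-3,-28,6,-0.004,-0.071,-0.047],[50,-1,-29,6,-0.004,-0.071,-0.047],[50,0,-29,6,-0.004,-0.071,-0.047],[50,2,-29,5,-0.004,-0.071,-0.047],[50,4,-28,5,-0.004,-0.071,-0.047],[50,6,-28,5,-0.004,-0.071,-0.047],[50,7,-28,4,-0.004,-0.071,-0.047],[50,9,-28,3,-0.004,-0.071,-0.047],[50,10,-27,3,-0.004,-0.071,-0.047],[50,12,-27,2,-0.004,-0.071,-0.047],[50,13,-26,1,-0.005,-0.071,-0.047],[50,15,-25,-1,-0.004,-0.072,-0.047]]
```

Emit:
send_rows:
  plan:
    - [50, 0, 0, 0, 0, 0, 0]
    - [50, 0, 0, 0, 0, 0, 0]
    - [50, 9, 0, -26, 0, 0, 0]
    - [50, 10, 0, -26, 0, 0, 0]
    - [50, 9, 0, -26, 0, 0, 0]
    - [50, 10, 0, -25, 0, 0, 0]
  grip_force: 55

```text
time_s: 4.1
tool_pos: [0.5231, -0.2691, 0.2536]
tool_rot: [-179.9, -19.8, -17.6]
force: [0.5, -1.0, -3.4]
grip_width: 0.056
```

Emit:
send_rows:
  plan:
    - [50, -3, -28, 6, -0.004, -0.071, -0.047]
    - [50, -1, -29, 6, -0.004, -0.071, -0.047]
    - [50, 0, -29, 6, -0.004, -0.071, -0.047]
    - [50, 2, -29, 5, -0.004, -0.071, -0.047]
    - [50, 4, -28, 5, -0.004, -0.071, -0.047]
    - [50, 6, -28, 5, -0.004, -0.071, -0.047]
    - [50, 7, -28, 4, -0.004, -0.071, -0.047]
    - [50, 9, -28, 3, -0.004, -0.071, -0.047]
    - [50, 10, -27, 3, -0.004, -0.071, -0.047]
    - [50, 12, -27, 2, -0.004, -0.071, -0.047]
    - [50, 13, -26, 1, -0.005, -0.071, -0.047]

```text
time_s: 5.2
tool_pos: [0.6105, 0.0327, 0.1816]
tool_rot: [179.0, 26.1, 10.9]
force: [1.2, 0.5, -3.6]
grip_width: 0.0556
```

Run:
```python
from h import *
show()
h=pose(lean(163.5,dz=65),13.8,-30)
rows([h],50,step=35,ang=.09)
```

```text
t 5.2 tcp [0.6105 0.0327 0.1816] rot [179.   26.1  10.9] grasp [0.6185 0.0346 0.1984] q [ 16.   41.3 -40.1  66.5  22.1 106.5 -99.8] F [ 1.2  0.5 -3.6] w 0.0556
1 rows: [[50,13,-24,-3,-0.005,-0.068,-0.045]]
```

Emit:
send_rows:
  plan:
    - [50, 13, -24, -3, -0.005, -0.068, -0.045]
    - [50, 0, 0, 0, 0, 0, 0]
    - [50, 0, 0, 0, 0, 0, 0]

```text
time_s: 5.5
tool_pos: [0.6178, 0.0595, 0.1771]
tool_rot: [-179.9, 30.0, 13.9]
force: [-0.2, -1.6, -3.5]
grip_width: 0.0558
```

```bash
python3 v.py a2 215 110 325 270 240 120 370 320
python3 - <<'E'
from h import *
rows([pose(lean(163.5,dz=65),13.8,-30),pose(lean(163.5,dz=8),13.8,-30)],50,step=15,ang=.09)
E
```

```text
t 5.6 tcp [0.6181 0.057  0.1798] rot [179.9  29.8  13.6] grasp [0.6272 0.0592 0.196 ] q [ 11.9  45.6 -39.7  61.   22.8 111.4 -99.4] F [ 0.4 -0.6 -3.6] w 0.0558
1 rows: [[50,1.7,-1.8,0.7,0,-0.003,-0.002]]
4 rows: [[50,7.1,0,12.3,0,-0,-0],[50,7.1,0,12.3,0,-0,-0],[50,7.1,0,12.4,0,-0,-0],[50,7.2,0,12.3,0,-0,-0]]
```

View pics/a2.png

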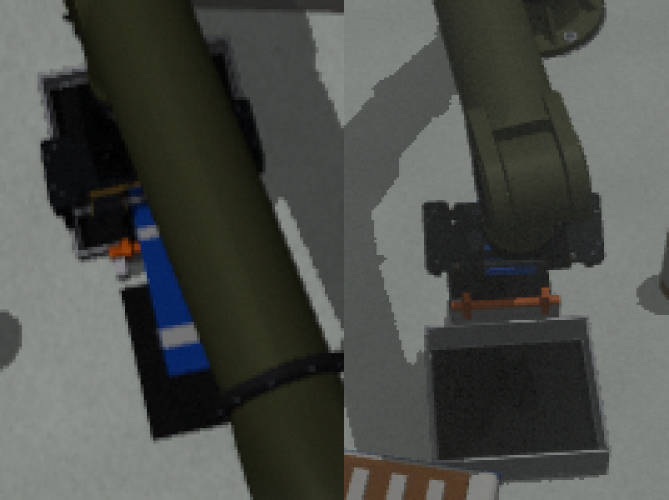

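The canister is held tilted above pad and ledge, its foot over the pad (top crop ~(185,360)), between the cheeks. I'll lower it.

Emit:
send_rows:
  plan:
    - [50, 1.7, -1.8, 0.7, 0, -0.003, -0.002]
    - [50, 7.1, 0, 12.3, 0, 0, 0]
    - [50, 7.1, 0, 12.3, 0, 0, 0]
    - [50, 7.1, 0, 12.4, 0, 0, 0]
    - [50, 7.2, 0, 12.3, 0, 0, 0]
    - [50, 0, 0, 0, 0, 0, 0]

```text
time_s: 6.2
tool_pos: [0.6171, 0.0597, 0.1181]
tool_rot: [-179.9, 30.3, 13.9]
force: [0.1, 0.5, -3.8]
grip_width: 0.0558
```

Run:
```python
from h import *
show()
rows([pose(lean(163.5,dz=-3),13.8,-30)],50,step=3,ang=.09)
```

```text
t 6.2 tcp [0.6171 0.0597 0.1181] rot [-179.9   30.3   13.9] grasp [0.6263 0.062  0.1343] q [  12.    48.3  -39.1   64.2   23.7  106.4 -100. ] F [ 0.1  0.5 -3.8] w 0.0558
3 rows: [[50,1.7,0.4,2,-0,0.002,0.001],[50,1.8,0.4,2,-0,0.002,0],[50,1.7,0.4,2,-0.001,0.001,0.001]]
```

Emit:
send_rows:
  plan:
    - [50, 1.7, 0, 2, 0, 0, 0]
    - [50, 1.7, 0, 2, 0, 0, 0]
    - [50, 0, 0, 0, 0, 0, 0]

```text
time_s: 6.5
tool_pos: [0.6196, 0.0608, 0.1164]
tool_rot: [-179.9, 30.0, 13.9]
force: [-0.4, -0.3, -4.2]
grip_width: 0.0556
```

Emit:
send_rows:
  plan:
    - [50, 1.5, 0, 2.6, 0, 0, 0]
    - [50, 0, 0, 0, 0, 0, 0]
    - [50, 0, 0, 0, 0, 0, 0]

```text
time_s: 6.8
tool_pos: [0.6194, 0.0606, 0.1133]
tool_rot: [-179.9, 30.0, 13.9]
force: [-1.2, -0.6, -3.4]
grip_width: 0.0561
```

Run:
```python
from h import *
show(); print(lean(163.5))
```

```text
t 6.8 tcp [0.6194 0.0606 0.1133] rot [-179.9   30.    13.9] grasp [0.6285 0.0628 0.1295] q [  11.9   48.6  -39.    64.3   23.8  105.9 -100. ] F [-1.2 -0.6 -3.4] w 0.0561
[0.62791741 0.06117282 0.12954502]
```

Emit:
send_rows:
  plan:
    - [50, 1, 0, 1.7, 0, 0, 0]
    - [50, 0, 0, 0, 0, 0, 0]

```text
time_s: 7.0
tool_pos: [0.6197, 0.0607, 0.1125]
tool_rot: [-179.9, 30.0, 13.9]
force: [1.8, 0.4, 2.0]
grip_width: 0.0557
```

Emit:
send_rows:
  plan:
    - [50, 1, 0, 1.7, 0, 0, 0]
    - [50, 0, 0, 0, 0, 0, 0]

```text
time_s: 7.2
tool_pos: [0.6199, 0.0608, 0.1121]
tool_rot: [-179.9, 30.0, 13.9]
force: [3.8, 0.0, 9.1]
grip_width: 0.0554
```

Emit:
send_rows:
  plan:
    - [60, 0, 0, 0, 0, 0, 0]
    - [62, 0, 0, 0, 0, 0, 0]
    - [70, 0, 0, 0, 0, 0, 0]
    - [84, 0, 0, 0, 0, 0, 0]
    - [84, 0, 0, 0, 0, 0, 0]
    - [84, 0, 0, 0, 0, 0, 0]

```text
time_s: 7.8
tool_pos: [0.6193, 0.0606, 0.1091]
tool_rot: [-179.9, 30.1, 13.9]
force: [0.3, 0.5, -0.6]
grip_width: 0.0816
```

Run:
```python
from h import *
show()
p,R,o=cur()
# retreat along tool -z 110, then to above re-grasp pose, a=12, s=48,p=8
G=lean(48,8)
rows([(p+R.apply([0,0,-.1]),R),pose(G,13.8,12,.12),pose(G,13.8,12)],84,step=35,ang=.09)
```

```text
t 7.8 tcp [0.6193 0.0606 0.1091] rot [-179.9   30.1   13.9] grasp [0.6284 0.0628 0.1253] q [  11.9   48.8  -39.    64.4   23.9  105.6 -100.1] F [ 0.3  0.5 -0.6] w 0.0816
3 rows: [[84,0,0,-33,0,0,0],[84,0,0,-34,0,0,0],[84,-0,0,-33,0,0,0]]
9 rows: [[84,-13.1,0.1,12.1,-0,0.082,0],[84,-14,0.1,11,-0,0.082,0],[84,-14.9,0.2,9.8,-0,0.081,0],[84,-16,0,9,-0,0.082,0],[84,-16,0,7,-0,0.081,0],[84,-17,0,6,-0,0.082,0],[84,-17,0,4,-0,0.081,0],[84,-17,0,3,-0.001,0.082,0],[84,-18,1,2,-0.001,0.081,0.001]]
4 rows: [[84,-0,-0,30,0,0,-0],[84,-0,-0,30,0,0,-0],[84,-0,-0,30,0,0,-0],[84,-0,-0,30,0,0,-0]]
```

Emit:
send_rows:
  plan:
    - [87, 0, 0, -20, 0, 0, 0]
    - [87, 0, 0, -40, 0, 0, 0]
    - [87, 0, 0, -40, 0, 0, 0]
    - [87, -13, 0, 12, 0, 0.082, 0]
    - [87, -14, 0, 11, 0, 0.082, 0]
    - [87, -15, 0, 10, 0, 0.081, 0]
    - [87, -16, 0, 9, 0, 0.082, 0]
    - [87, -16, 0, 7, 0, 0.081, 0]
    - [87, -17, 0, 6, 0, 0.082, 0]
    - [87, -17, 0, 4, 0, 0.081, 0]
    - [87, -17, 0, 3, -0.001, 0.082, 0]
    - [87, -18, 1, 2, -0.001, 0.081, 0]

```text
time_s: 9.0
tool_pos: [0.5159, 0.0341, 0.1603]
tool_rot: [179.9, -12.2, 13.9]
force: [-1.1, 0.9, 0.2]
grip_width: 0.0868
```

```bash
python3 v.py a3 215 110 325 270 240 120 370 320
```

```text
t 9.1 tcp [0.5099 0.0315 0.1575] rot [179.6 -11.6  13.7] grasp [0.5062 0.0307 0.1758] q [ 43.   -4.4 -46.1 115.7  -5.9  55.9 -76.8] F [-1.1 -1.4  0.3] w 0.0872
```

View pics/a3.png

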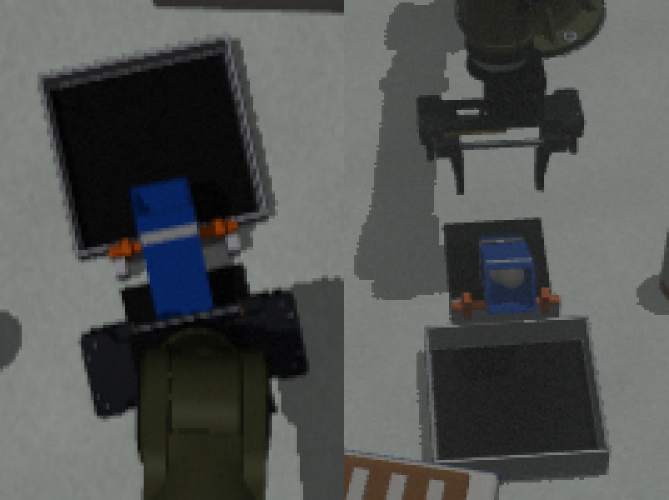

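Run:
```python
from h import *
f=lambda s,p,y,th,dx=0: (lambda c: stand(0,y,0)*[1,1,0]-stand(0,0,0)*[1,1,0]+c)(lean(s,p,th,0,dx))
for th,dx in((50,0),(47,0),(53,0)):
    P=[f(190,28,y,th,dx) for y in(.028,-.028)]+[f(190,-28,y,th,dx) for y in(.028,-.028)]
    print(th,np.round((proj("top",P)-[215,110])*3.125).tolist(),np.round((proj("scene",P)-[240,120])*2.5).tolist())
G=lean(48,8); rows([pose(G,13.8,12,.12),pose(G,13.8,12)],87,step=30)
```

```text
50 [[139.0, 218.0], [198.0, 206.0], [134.0, 188.0], [191.0, 176.0]] [[189.0, 261.0], [140.0, 263.0], [191.0, 308.0], [142.0, 311.0]]
47 [[139.0, 217.0], [197.0, 204.0], [133.0, 184.0], [190.0, 172.0]] [[189.0, 258.0], [140.0, 260.0], [191.0, 306.0], [143.0, 309.0]]
53 [[140.0, 221.0], [198.0, 208.0], [135.0, 193.0], [192.0, 181.0]] [[189.0, 263.0], [140.0, 265.0], [190.0, 309.0], [142.0, 312.0]]
1 rows: [[87,7.5,-0.7,-1.5,0.007,0.006,-0.001]]
4 rows: [[87,0,0,30,-0,0,-0],[87,0,0,30,-0,0,-0],[87,0,0,30,-0,0,-0],[87,0,0,30,-0,0,-0]]
```

The canister leans unaided on ledge and pad, between the cheeks, and matches the 50° model within a pixel or two. I'll take it again low.

Emit:
send_rows:
  plan:
    - [87, 7.5, -0.7, -1.5, 0.007, 0.006, 0]
    - [87, 0, 0, 30, 0, 0, 0]
    - [87, 0, 0, 30, 0, 0, 0]
    - [87, 0, 0, 30, 0, 0, 0]
    - [87, 0, 0, 20, 0, 0, 0]
    - [87, 0, 0, 0, 0, 0, 0]

```text
time_s: 9.7
tool_pos: [0.5462, 0.0446, 0.0538]
tool_rot: [-179.3, -12.2, 13.9]
force: [0.4, 0.6, -0.2]
grip_width: 0.0872
```

Run:
```python
from h import *
show(); G=lean(48,8); print(G); rows([pose(G,13.8,12)],87,step=10)
```

```text
t 9.7 tcp [0.5462 0.0446 0.0538] rot [-179.3  -12.2   13.9] grasp [0.5424 0.0435 0.0721] q [ 38.3  11.1 -47.  117.6   8.8  43.  -89.2] F [ 0.4  0.6 -0.2] w 0.0872
[0.5369994  0.03884121 0.06143141]
2 rows: [[87,-4.3,1.8,4.5,-0.006,-0.002,0.001],[87,-4.2,1.7,4.6,-0.006,-0.001,0]]
```

Emit:
send_rows:
  plan:
    - [87, -4.3, 1.8, 4.5, -0.006, -0.002, 0]
    - [87, -4.2, 1.7, 4.6, -0.006, 0, 0]
    - [50, 0, 0, 0, 0, 0, 0]
    - [50, 0, 0, 0, 0, 0, 0]
    - [50, 0, 0, 0, 0, 0, 0]
    - [50, 0, 0, 0, 0, 0, 0]
    - [50, 0, 0, 0, 0, 0, 0]
  grip_force: 20

```text
time_s: 10.4
tool_pos: [0.5403, 0.0394, 0.0457]
tool_rot: [179.8, -12.2, 13.9]
force: [-2.9, 0.3, 3.7]
grip_width: 0.0555
```

Emit:
send_rows:
  plan:
    - [50, 0, 0, 0, 0, 0, 0]
    - [50, 0, 0, 0, 0, 0, 0]
  grip_force: 58

```text
time_s: 10.6
tool_pos: [0.5404, 0.0393, 0.0457]
tool_rot: [179.7, -12.2, 13.9]
force: [-3.6, 4.0, 6.8]
grip_width: 0.0555
```

```bash
cat >> h.py <<'E'
def tip(ths,hgt,per,lift=1.5):
    """rows turning tool about the bar axis from the current tool pose to ths deg more; prints rows; bar axis raised by lift mm gradually"""
    p,R,_=cur(); ax=np.array([-np.sin(SY),np.cos(SY),0]); c=np.array([*ST,.074]); n=int(np.ceil(abs(ths)/per)); out=[]
    for i in range(n):
        Q=Ro.from_rotvec(ax*np.radians(ths/n)); P=c+Q.apply(p-c)+[0,0,lift/1000/n]; R2=Q*R
        r=[hgt,*np.round(R.inv().apply(P-p)*1000,1),*np.round((R.inv()*R2).as_rotvec(),3)]; out.append([float(x)+0 for x in r]); p,R=P,R2
    print(n,str(out).replace(" ","").replace(".0,",",").replace(".0]","]")); print("end tcp",p)
E
python3 - <<'E'
from h import *
show(); tip(36,50,3.3)
E
```

```text
t 10.6 tcp [0.5404 0.0393 0.0457] rot [179.7 -12.2  13.9] grasp [0.5365 0.0384 0.064 ] q [ 38.   10.8 -46.6 118.9  10.1  41.8 -90.2] F [-3.6  4.   6.8] w 0.0555
11 [[50,-0.5,0,-4.8,0,-0.057,0],[50,-0.5,0,-4.8,0,-0.057,0],[50,-0.5,0,-4.8,0,-0.057,0],[50,-0.5,0,-4.8,0,-0.057,0],[50,-0.5,0,-4.8,0,-0.057,0],[50,-0.5,0,-4.8,0,-0.057,0],[50,-0.5,0,-4.8,0,-0.057,0],[50,-0.5,0,-4.8,0,-0.057,0],[50,-0.5,0,-4.8,0,-0.057,0],[50,-0.5,0,-4.8,0,-0.057,0],[50,-0.5,0,-4.8,0,-0.057,0]]
end tcp [0.53890459 0.03892856 0.09776066]
```

Emit:
send_rows:
  plan:
    - [50, -0.5, 0, -4.8, 0, -0.057, 0]
    - [50, -0.5, 0, -4.8, 0, -0.057, 0]
    - [50, -0.5, 0, -4.8, 0, -0.057, 0]
    - [50, -0.5, 0, -4.8, 0, -0.057, 0]
    - [50, -0.5, 0, -4.8, 0, -0.057, 0]
    - [50, -0.5, 0, -4.8, 0, -0.057, 0]

```text
time_s: 11.2
tool_pos: [0.5318, 0.0357, 0.0732]
tool_rot: [179.6, 8.0, 13.8]
force: [-11.0, -0.7, 5.3]
grip_width: 0.0557
```

Emit:
send_rows:
  plan:
    - [50, -0.5, 0, -4.8, 0, -0.057, 0]
    - [50, -0.5, 0, -4.8, 0, -0.057, 0]
    - [50, -0.5, 0, -4.8, 0, -0.057, 0]
    - [50, -0.5, 0, -4.8, 0, -0.057, 0]
    - [50, -0.5, 0, -4.8, 0, -0.057, 0]

```text
time_s: 11.7
tool_pos: [0.536, 0.0365, 0.0986]
tool_rot: [179.6, 24.3, 13.6]
force: [-9.7, -0.8, 7.3]
grip_width: 0.0558
```

Run:
```python
from h import *
show(); tip(26,50,2.6,0)
```

```text
t 11.7 tcp [0.536  0.0365 0.0986] rot [179.6  24.3  13.6] grasp [0.5434 0.0385 0.1156] q [ 20.2  34.9 -40.1  86.   19.7  91.7 -99.4] F [-9.7 -0.8  7.3] w 0.0558
10 [[50,-0.4,0,-3.9,0,-0.045,0],[50,-0.4,0,-3.9,0,-0.045,0],[50,-0.4,0,-3.9,0,-0.045,0],[50,-0.4,0,-3.9,0,-0.045,0],[50,-0.4,0,-3.9,0,-0.045,0],[50,-0.4,0,-3.9,0,-0.045,0],[50,-0.4,0,-3.9,0,-0.045,0],[50,-0.4,0,-3.9,0,-0.045,0],[50,-0.4,0,-3.9,0,-0.045,0],[50,-0.4,0,-3.9,0,-0.045,0]]
end tcp [0.55448372 0.04109464 0.13196907]
```

Emit:
send_rows:
  plan:
    - [50, -0.6, 0, -3.9, 0, -0.045, 0]
    - [50, -0.6, 0, -3.9, 0, -0.045, 0]
    - [50, -0.6, 0, -3.9, 0, -0.045, 0]
    - [50, -0.5, 0, -3.9, 0, -0.045, 0]
    - [50, -0.4, 0, -3.9, 0, -0.045, 0]
    - [50, -0.4, 0, -3.9, 0, -0.045, 0]
    - [50, -0.4, 0, -3.9, 0, -0.045, 0]

```text
time_s: 12.4
tool_pos: [0.5494, 0.0397, 0.1231]
tool_rot: [179.5, 41.9, 13.4]
force: [-3.2, -0.2, 4.1]
grip_width: 0.0558
```

Emit:
send_rows:
  plan:
    - [50, -0.4, 0, -3.9, 0, -0.045, 0]
    - [50, -0.4, 0, -3.9, 0, -0.045, 0]
    - [50, -0.4, 0, -3.9, 0, -0.045, 0]
    - [50, 0, 0, 0, 0, 0, 0]
    - [50, 0, 0, 0, 0, 0, 0]
    - [50, 0, 0, 0, 0, 0, 0]
    - [50, 0, 0, 0, 0, 0, 0]
    - [50, 0, 0, 0, 0, 0, 0]
    - [50, 0, 0, 0, 0, 0, 0]

```text
time_s: 13.3
tool_pos: [0.5506, 0.0388, 0.1203]
tool_rot: [179.4, 49.3, 13.4]
force: [2.6, -3.8, 4.9]
grip_width: 0.0556
```

```bash
python3 v.py a4 215 110 325 270 240 120 370 320
python3 - <<'E'
from h import *
r=env.regions_of("scene","ball0"); print([(round(x["confidence"],2),list(map(int,x["rect"]))) for x in r])
tip(8,50,2.6,0)
E
```

```text
t 13.4 tcp [0.5506 0.0388 0.1203] rot [179.4  49.3  13.4] grasp [0.5644 0.0422 0.1325] q [ -2.8  49.7 -11.8  62.9   9.7 117.6 -90.4] F [ 2.2 -3.4  5.6] w 0.0554
[(0.51, [307, 291, 318, 300])]
4 [[50,-0.7,0,-2.8,0,-0.035,0],[50,-0.7,0,-2.8,0,-0.035,0],[50,-0.7,0,-2.8,0,-0.035,0],[50,-0.7,0,-2.8,0,-0.035,0]]
end tcp [0.55753709 0.04044563 0.12918564]
```

View pics/a4.png

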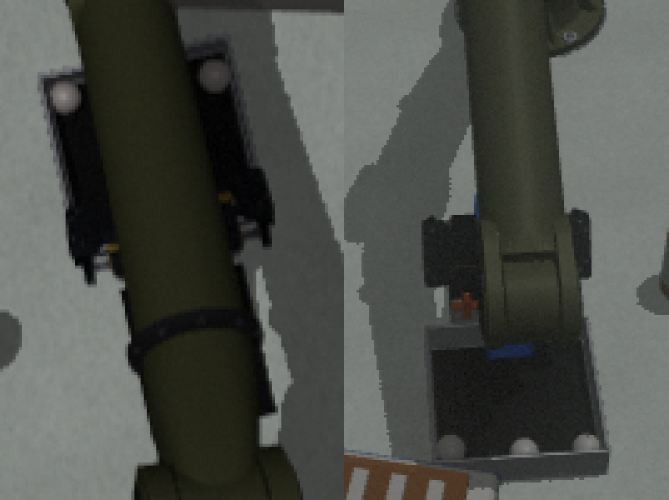

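All three balls are in the tray: scene crop (451,447), (523,448), (587,445). Joint 6 is at its limit, so I go back now.

Run:
```python
from h import *
p,R,_=cur(); T=pose([.5365,.0384,.064],13.8,12.2); ax=np.array([-np.sin(SY),np.cos(SY),0]); c=np.array([*ST,.074])
# polar interpolation about the bar from current to T
u=lambda q:np.array([(q-c)[:2]@[np.cos(SY),np.sin(SY)],(q-c)[2],(q-c)@ax])
a,b=u(p),u(T[0]); n=12; ra,rb=np.hypot(*a[:2]),np.hypot(*b[:2]); ta,tb=np.arctan2(a[1],-a[0]),np.arctan2(b[1],-b[0]); print(ra,rb,np.degrees([ta,tb]))
W=(R.inv()*T[1]).as_rotvec(); out=[]; P0,R0=p,R
for i in range(1,n+1):
    f=i/n; r=ra+(rb-ra)*f; t=ta+(tb-ta)*f; P=c+np.array([np.cos(SY),np.sin(SY),0])*(-r*np.cos(t))+[0,0,r*np.sin(t)]+ax*(a[2]+(b[2]-a[2])*f); R2=R*Ro.from_rotvec(W*f)
    out.append([50.]+[float(x)+0 for x in [*np.round(R0.inv().apply(P-P0)*1000,1),*np.round((R0.inv()*R2).as_rotvec(),3)]]); P0,R0=P,R2
print(str(out).replace(" ",""))
```

```text
0.08151340563964303 0.08198833687042738 [ 34.61066831 -20.17561694]
[[50.0,1.9,-0.3,6.2,0.001,0.089,0.0],[50.0,1.8,-0.3,6.2,0.001,0.089,0.0],[50.0,1.7,-0.3,6.3,0.001,0.089,0.0],[50.0,1.7,-0.3,6.3,0.001,0.089,0.0],[50.0,1.6,-0.3,6.3,0.001,0.089,0.0],[50.0,1.6,-0.3,6.3,0.001,0.089,0.0],[50.0,1.5,-0.3,6.3,0.001,0.089,0.0],[50.0,1.4,-0.3,6.4,0.001,0.089,0.0],[50.0,1.4,-0.3,6.4,0.001,0.089,0.0],[50.0,1.3,-0.3,6.4,0.001,0.089,0.0],[50.0,1.2,-0.3,6.4,0.001,0.089,0.0],[50.0,1.2,-0.3,6.4,0.001,0.089,0.0]]
```

Emit:
send_rows:
  plan:
    - [50, 1.9, -0.3, 6.2, 0.001, 0.089, 0]
    - [50, 1.8, -0.3, 6.2, 0.001, 0.089, 0]
    - [50, 1.7, -0.3, 6.3, 0.001, 0.089, 0]
    - [50, 1.7, -0.3, 6.3, 0.001, 0.089, 0]
    - [50, 1.6, -0.3, 6.3, 0.001, 0.089, 0]
    - [50, 1.6, -0.3, 6.3, 0.001, 0.089, 0]

```text
time_s: 14.05
tool_pos: [0.5354, 0.039, 0.0827]
tool_rot: [-179.8, 18.6, 13.8]
force: [0.8, 0.2, -0.7]
grip_width: 0.0557
```

Emit:
send_rows:
  plan:
    - [50, 1.5, -0.3, 6.3, 0.001, 0.089, 0]
    - [50, 1.4, -0.3, 6.4, 0.001, 0.089, 0]
    - [50, 1.4, -0.3, 6.4, 0.001, 0.089, 0]
    - [50, 0, 0, 0, 0, 0, 0]

```text
time_s: 14.45
tool_pos: [0.5311, 0.0386, 0.0626]
tool_rot: [-179.7, 3.8, 13.7]
force: [-0.6, -0.1, -2.2]
grip_width: 0.0556
```

```bash
python3 v.py a5 215 110 325 270 240 120 370 320
python3 - <<'E'
from h import *
T=pose([.5365,.0384,.064],13.8,12.2); rows([T],50,step=7,ang=.09)
E
```

```text
t 14.55 tcp [0.5346 0.0397 0.064 ] rot [-179.7    3.6   13.7] grasp [0.5358 0.0398 0.0826] q [  7.1  16.  -16.3 106.    5.   62.3 -87.5] F [-0.2  0.2 -2.7] w 0.0554
4 rows: [[50,1.7,0.4,4.5,-0.001,0.069,-0.001],[50,1.3,0.5,4.6,-0.001,0.069,-0],[50,1,0.4,4.6,-0.002,0.069,-0.001],[50,0.8,0.4,4.7,-0.001,0.069,-0]]
```

View pics/a5.png

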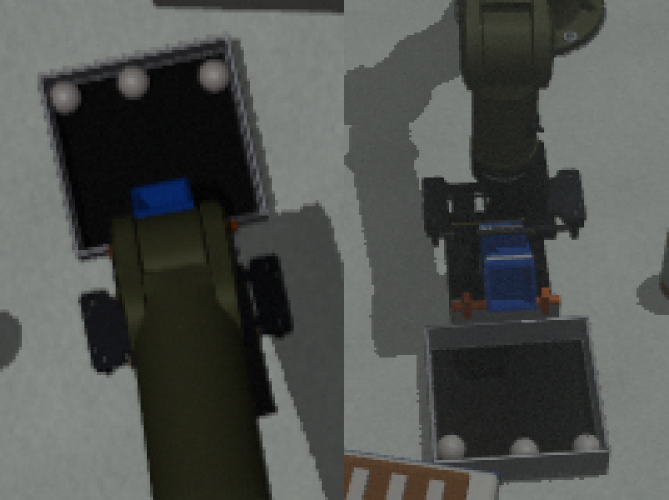

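The canister is mouth up and empty, and the three balls lie along the far tray wall. I'll finish lowering the foot.

Emit:
send_rows:
  plan:
    - [50, 1.7, 0.4, 4.5, 0, 0.06, 0]
    - [50, 1.3, 0.5, 4.6, 0, 0.06, 0]
    - [50, 1, 0.4, 4, 0, 0.05, 0]
    - [50, 0, 0, 0, 0, 0, 0]

```text
time_s: 14.95
tool_pos: [0.5383, 0.0396, 0.0502]
tool_rot: [-179.7, -6.1, 13.7]
force: [-0.8, 0.2, -2.2]
grip_width: 0.0559
```

Run:
```python
from h import *
show(); n="top"; im=env.read_camera("scene"); cv2.imwrite("pics/s6.png",im[:,:,::-1])
T=pose([.5365,.0384,.064],13.8,12.2); rows([T],50,step=3,ang=.09)
```

```text
t 14.95 tcp [0.5383 0.0396 0.0502] rot [-179.7   -6.1   13.7] grasp [0.5364 0.0391 0.0688] q [  9.2  10.7 -16.7 114.5   2.7  49.3 -85. ] F [-0.8  0.2 -2.2] w 0.0559
2 rows: [[50,0.2,0.4,2.6,-0.003,0.053,-0.001],[50,0.1,0.4,2.5,-0.003,0.054,-0.002]]
```

Emit:
send_rows:
  plan:
    - [50, 0, 0.4, 2.5, 0, 0, 0]
    - [50, 0, 0, 0, 0, 0, 0]

```text
time_s: 15.2
tool_pos: [0.5403, 0.0399, 0.0484]
tool_rot: [-179.7, -6.2, 13.7]
force: [0.1, -0.7, -2.4]
grip_width: 0.0557
```

Emit:
send_rows:
  plan:
    - [50, 0, 0, 1.5, 0, 0, 0]
    - [50, 0, 0, 0, 0, 0, 0]

```text
time_s: 15.4
tool_pos: [0.5397, 0.0398, 0.0467]
tool_rot: [-179.7, -6.2, 13.7]
force: [0.3, 1.1, -2.0]
grip_width: 0.0556
```

Emit:
send_rows:
  plan:
    - [50, 0, 0, 1.5, 0, 0, 0]
    - [50, 0, 0, 0, 0, 0, 0]

```text
time_s: 15.6
tool_pos: [0.5399, 0.0397, 0.046]
tool_rot: [-179.7, -6.2, 13.7]
force: [-0.8, -0.7, 1.7]
grip_width: 0.0555
```

Emit:
send_rows:
  plan:
    - [50, 0, 0, 1, 0, 0, 0]
    - [50, 0, 0, 0, 0, 0, 0]

```text
time_s: 15.8
tool_pos: [0.5401, 0.0398, 0.0458]
tool_rot: [-179.7, -6.2, 13.7]
force: [-4.7, 0.2, 9.0]
grip_width: 0.0553
```

```bash
python3 v.py a6 215 110 325 270 240 120 370 320
```

```text
t 15.9 tcp [0.5401 0.0397 0.0458] rot [-179.7   -6.2   13.7] grasp [0.5381 0.0392 0.0644] q [  9.2  11.1 -16.7 114.6   2.9  48.6 -85.2] F [-3.7 -0.   9.3] w 0.0558
```

View pics/a6.png

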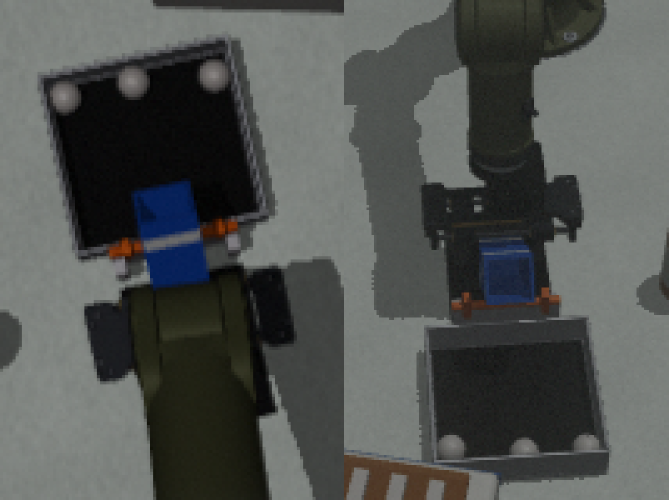

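The canister is back on pad and ledge with about 10 N of contact, a few mm nearer the robot than before. Its mouth (scene crop ~(508,275)) is up and empty. I'll release it.

Emit:
send_rows:
  plan:
    - [50, 0, 0, 0, 0, 0, 0]
    - [58, 0, 0, 0, 0, 0, 0]
    - [62, 0, 0, 0, 0, 0, 0]
    - [70, 0, 0, 0, 0, 0, 0]
    - [87, 0, 0, 0, 0, 0, 0]
    - [87, 0, 0, 0, 0, 0, 0]
    - [87, 0, 0, 0, 0, 0, 0]
  grip_force: 10

```text
time_s: 16.6
tool_pos: [0.5398, 0.0396, 0.0444]
tool_rot: [-179.7, -6.2, 13.7]
force: [-0.2, 1.4, -0.2]
grip_width: 0.0839
```

Emit:
send_rows:
  plan:
    - [87, 0, 0, -10, 0, 0, 0]
    - [87, 0, 0, -20, 0, 0, 0]
    - [87, 0, 0, -30, 0, 0, 0]
    - [87, 0, 0, -30, 0, 0, 0]
    - [87, 0, 0, -30, 0, 0, 0]
    - [87, -20, 0, -30, 0, 0, 0]
    - [87, -20, 0, -30, 0, 0, 0]
    - [87, 0, 0, 0, 0, 0, 0]
    - [87, 0, 0, 0, 0, 0, 0]

```text
time_s: 17.5
tool_pos: [0.4829, 0.0246, 0.2203]
tool_rot: [-179.7, -6.4, 13.7]
force: [-0.3, -0.5, -0.6]
grip_width: 0.0874
```

```bash
python3 v.py a7 215 110 325 270 240 120 370 320
```

```text
t 17.6 tcp [0.4823 0.0248 0.2183] rot [-179.7   -6.2   13.7] grasp [0.4803 0.0243 0.2369] q [ 11.9  -6.1 -15.8 110.6  -3.2  69.3 -79.2] F [ 0.8  0.6 -0.2] w 0.0874
```

View pics/a7.png

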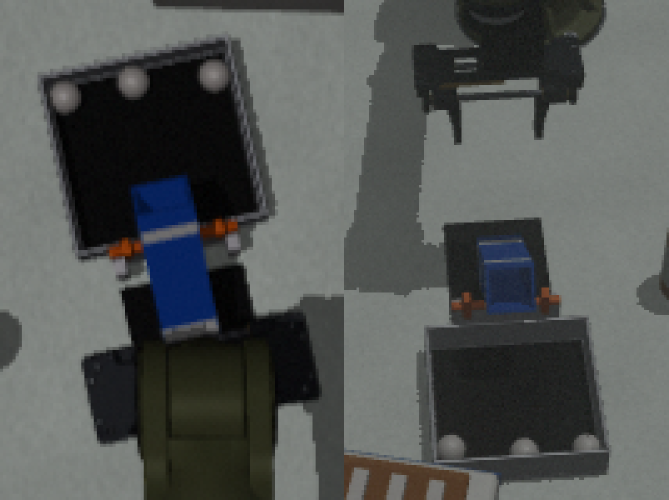

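Scene crop: the empty canister leans on its own between the cheeks, mouth at ~(508,285). Three balls are in the tray, and the gripper is clear at ~(500,90).

Run:
```python
from h import *
a=cv2.imread("pics/top0.png").astype(int); b=env.read_camera("top")[:,:,::-1].astype(int)
for n,(x0,y0,x1,y1) in dict(reagent=(183,205,220,235),jar=(153,145,188,182),beaker=(388,155,422,190),dish=(424,254,462,294),driver=(120,240,185,256)).items():
    print(n,round(float(abs(a-b)[y0:y1,x0:x1].mean()),1))
env.sign_off()
```

```text
reagent 4.3
jar 4.7
beaker 5.3
dish 5.7
driver 4.9
the job is handed in; nothing more can be done
```

The canister is empty, all three balls are in the steel tray, and the job is handed in at about 17.7 s of the 61 s allowed.

I leaned the canister across the ledge and let go. It stood there on its own, within a pixel or two of the 50° pose. I took it again about 48 mm up from its foot, tipped it over the ledge to about 110°, then set it back and released it.

**Last checks:**
- The last pictures show three balls against the far tray wall.
- The empty canister is leaning unaided between the cheeks, mouth up.
- The gripper is open and well clear.
- The spots around the five bystanders look the same as at the start; only small, even differences remain (4–6 grey levels).

**What did not go to plan:**
- Joint 6 reached 117.6° at full tip, just inside its 117.66° limit, so the tip stopped a little short of the commanded angle.
- The canister turned about 6° in the grip during the tip. I allowed for that when setting it down.
- The highest wrist force I read was about 12 N.

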